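Lay the cuvette down and flip the cuvette box shut

ROBOT

A 7-joint arm with a two-finger parallel gripper is mounted at the origin on a cart in front of the work surface, level with it; the furniture and walls round the work are solid. World frame = base frame: x ahead of the robot, y to its left, z up, the work surface at z = 0. Lengths are in m, angles in rad, forces in N, time in s.
With the tool pointing down it reaches from about 0.4 to 0.9 m from the base axis. Payload 5.5 kg.
Tool frame: the origin (TCP) lies on the mounting face of the last link; the fingertips stand 173 mm ahead of it and the grasp point (between the pads) lies 155 mm ahead of it (manip.grip_point_offset is the distance from the TCP to the grasp point, in m); z points along the fingers, y is the direction in which the jaws open and shut (so a half turn about z gives the same grasp; the last joint's range is limited). The gripper opens to 85 mm and grips with 20 to 120 N. Pads are 22 mm wide; open, the fingers measure 114 mm over their backs; the gripper's body (76 mm by 85 mm) begins 54 mm behind the grasp point. The pads swing forward as they close: fully open they stand 13 mm farther back than shut.
Start: joints at [-0.885, 0.501, -0.427, 1.55, 0.221, 1.138, -0.21], TCP at [0.267, 0.593, 0.405] pointing down, gripper open.
Joint ranges: [-2.88, 2.88], [-0.31, 2.03], [-1.54, 1.56], [0.2, 2.42], [-1.41, 4.55], [0.19, 2.02], [-2.57, 2.57]. Speed limits (rad/s): [2.57, 2.57, 3.14, 3.14, 3.14, 3.14, 3.14].

INTERFACE

Orientations are given as a rotation vector (axis times angle).
In Python, from station import manip gives the robot as it stands.
- The arm moves only by the tool jog_arm, never from a script. Its arguments are lists of equal length, an entry for each row: "slide": the shift along the tool's x, y, z in m, a list of three; "dr": the turn, a rotation vector about the tool's x, y, z in degrees, a list of three; "jaw": the opening, from -1 (shut) to 1 (fully open). A call has 1 to 10 rows; each row shifts and turns the commanded pose from where the row before left it, along the tool's axes as they then stand; what a row does not reach is not made up. A row lasts 1/12 s, in which the tool goes at most 41.7 mm and 7.16 degrees, less where a joint would pass 70% of its speed; a pose out of reach is approached as far as the arm can. A call is refused whole if a number of a shift passes 0.0417 or a number of a turn 7.16, either way. A call with a gripper value outside its range is refused whole. The fingers move at their own pace and stop on an object; "squeeze" is the grip in N (left out, the last holds). Time passes only in rows, so rows that do not move let the fingers close. It gives the time, the measured TCP pose, the force and the opening at its end, in the units of the state.
- manip.get_obs(): the state, without advancing time (a new reading comes with each control period).
- manip.get_image(name): name is "side" or "top" or "wrist"; returns a dict with "frame" (384x512x3 uint8, blue, green, red), "K" (3x3 intrinsics, pixels), "view" (4x4, takes a point from world to camera coordinates). Camera axes: x right, y down, z forward; pixel columns grow to the right and rows downward; lengths in m; the calibration is good to about 2 mm. The wrist camera is an equidistant fisheye: a pixel r from the principal point sees the ray r / f radians off the axis. A picture is of the moment at which its call begins. There is no depth.
- manip.hand_in(): hands the job in, once; it reports no verdict.
Trained networks look in a picture, given as the dict that the camera call returned (one of the last four; its "shot" number tells which), for a name from the list of things; names that differ only in an ending like _2 or _b are one class to them, and where a whole thing is asked for, a point or a joint stands for the part that bears it (a point fixed in the world has none). Each returns a list of dicts, best first, with "score" (0 to 1); they miss things now and then, are a little off and sometimes report something else, mostly with a low value. They report only what shows in the picture. A call takes as long as a camera call. They do not tell look-alikes from the thing itself.
- manip.boxes_of(picture, thing): "xy" ([column, row] in pixels, amid what is visible of it).
The state is a dict: "time_s": time; "q": joint angles; "joint_velocities": joint speeds; "tau": joint torques, N m; "eef_pos": TCP position; "eef_rot": TCP orientation; "ft_force": force on the tool from outside, world axes, zero at the start; "torque": the same for the moment, N m; "grip_width": finger opening in m.
Only numpy, scipy, OpenCV 4.12 (cv2) and the standard library are available. Lean on these libraries where they do the work, as an engineer would, in place of code of your own. Each camera call takes 0.05 s, during which the arm holds its last target. There are 200 camera calls.

TASK

One cuvette stands on its end in its slot of the open cuvette box and is in the way of the lid. With a fingertip, push it over so that it lies down in its slot, and then flip the lid over from behind and push it down until the box is fully shut. Only push: do not pick anything up, and leave the other cuvettes and the things around the box where they are.

Things in the scene. Friction and masses are not known exactly. Their poses are not given: they have to be found in the camera images.
- open_box: the open cuvette box, fixed to the bench, plastic, 68 mm (x) x 110 mm (y); origin at the centre of its underside, z up, +x points from its front to its hinge side at the back. Walls 3 mm thick, rim 34 mm above the underside; inside from x = -27 to +31 mm. A shut box of the same kind stands beside it
- slot_floor (a point): centre of the floor of the open box's middle slot, 3 mm above the underside, axes as the box. Four thin dividers, 21 mm above the underside, make five slots that run along the box's x, about 20 mm wide, with centres at y = -43, -22, 0, +22 and +43 mm in the box's frame
- open_box_lid (a joint): lid of the open box, hinged along the box's y at its back rim. 0 = shut (its top 46 mm above the bench), 1.57 = upright, 1.92 = leaning back on its stop: the 64 mm deep lid's free edge is then about 96 mm above the bench, 22 mm behind the hinge, its outer face 11 mm farther back. It starts open, at 1.6 to 1.9. The hinge drags: the lid stays or only sinks slowly, so push it all the way down
- lid_hinge (a point): middle of the lid's hinge line, at x = +35, y = 0, z = +35 mm in the box's frame; its axes are those of the open box
- shut_box: the other cuvette box, shut and fixed to the bench, same size (46 mm high with its lid); nothing to do on it; origin at the centre of its underside
- standing_mid (a point): centre of the cuvette that stands on end: clear white plastic square rod 13 x 13 x 46 mm, 12 g, in the open box's middle slot, close to the front wall; its y axis runs along its length. Its top is 49 mm above the bench, 15 mm above the rim. Only if tipped along the slot, towards the hinge, has it room to lie; its centre is then about 10 mm above the bench
- lying_cuvette_a: cuvette of the same kind that lies in the slot at y = +22 mm; origin at the centre of its underside, y along its length
- lying_cuvette_b: the same in the slot at y = -22 mm
- bottle: white plastic bottle with a blue cap, 60 mm wide, 132 mm high, on the bench to the right; origin at the centre of its underside
- stopper: rubber stopper, 28 mm wide, 26 mm high, on the bench in front of the boxes; origin at the centre of its underside
- beaker: clear beaker, 59 mm wide, 72 mm high, on the bench to the right; origin at the centre of its underside
- tape: roll of tape lying flat, 61 mm wide, 18 mm high, on the bench to the left; origin at the centre of its underside
There are look-alikes about, which are no part of the job. Leave any purple look-alike of the open_box alone.

How it is judged:
By the outcome, as a careful person would: the job done as asked, in the order asked, and still so for the second after the job is handed in, with the robot touching nothing.
It also fails if it takes over 42 s, if anything falls off the work surface, if the arm or the gripper's body presses on something with over 40 N, if the wrist force passes 120 N, or if a joint passes its speed limit or range.

## Working session

There is one attempt and no reset: what is moved stays moved. The work goes in short steps, Python scripts to look and compute and a tool call to move; the robot and the scene stay as the last step left them, time stands still between calls to the robot, and variables do not carry over. Pictures are saved under pics/ and viewed, about 8 in all and at most 12, crops included, and the job is handed in when it is done.

Besides the shell and the picture viewer there is one more tool, called after ">>>" by a JSON object that holds its "method" and its "body". jog_arm: Moves the arm, as the interface text tells. Its arguments: {"type":"object","properties":{"slide":{"type":"array"},"dr":{"type":"array"},"jaw":{"type":"array"},"squeeze":{"type":"number"}},"required":["slide","dr","jaw"]}

```bash
mkdir -p pics; ls
cat > h.py <<'E'
import numpy as np, cv2
from station import manip
def ray(p,uv):
    K,V=np.array(p["K"]),np.array(p["view"]); R=V[:3,:3]; c=-R.T@V[:3,3]
    d=np.linalg.inv(K)@[uv[0],uv[1],1]; return c,R.T@d
def atz(p,uv,z):
    c,d=ray(p,uv); return c+d*(z-c[2])/d[2]
def proj(p,X):
    V=np.array(p["view"]); c=V[:3,:3]@X+V[:3,3]; k=np.array(p["K"])@c; return k[:2]/k[2]
E
python3 - <<'E'
from h import *
np.set_printoptions(precision=3,suppress=True)
o=manip.get_obs(); print(o["time_s"],o["eef_pos"],o["eef_rot"],o["grip_width"])
ims=[]
for n in("top","side"):
    p=manip.get_image(n); cv2.imwrite(f"pics/{n}0.png",cv2.resize(p["frame"],(800,600),interpolation=cv2.INTER_CUBIC)); print(n,ray(p,(256,192)),p["K"])
    for t in("open_box","shut_box","open_box_lid","standing_mid","slot_floor","lid_hinge","lying_cuvette_a","bottle","beaker","tape","stopper"):
        print(t,[(np.round(b["xy"]),round(b["score"],2),atz(p,b["xy"],.03)[:2]) for b in manip.boxes_of(p,t)[:4]])
E
```

```text
pics
0.0 [0.267 0.592 0.404] [-0.659 -3.071  0.003] 0.08573108701748614
top (array([ 0.405, -0.104,  1.413]), array([ 0.063, -0.002, -0.998])) [[361.644   0.    251.913]
 [  0.    361.644 186.132]
 [  0.      0.      1.   ]]
open_box [(array([275., 173.]), 0.95, array([ 0.566, -0.18 ])), (array([378., 176.]), 0.94, array([ 0.557, -0.574])), (array([233., 176.]), 0.83, array([ 0.553, -0.017])), (array([200., 148.]), 0.68, array([0.66 , 0.109]))]
shut_box [(array([183., 188.]), 0.73, array([0.506, 0.175]))]
open_box_lid [(array([280., 168.]), 0.82, array([ 0.585, -0.2  ])), (array([234., 172.]), 0.71, array([ 0.568, -0.022])), (array([380., 178.]), 0.64, array([ 0.55 , -0.584])), (array([200., 152.]), 0.56, array([0.647, 0.112]))]
standing_mid []
slot_floor [(array([234., 176.]), 0.97, array([ 0.555, -0.024])), (array([377., 174.]), 0.93, array([ 0.564, -0.57 ])), (array([196., 150.]), 0.83, array([0.652, 0.124])), (array([276., 170.]), 0.79, array([ 0.578, -0.185]))]
lid_hinge [(array([280., 172.]), 0.88, array([ 0.568, -0.197])), (array([378., 175.]), 0.83, array([ 0.562, -0.575])), 
[... 1013 characters left out ...]
247.]), 0.66, array([ 0.622, -0.374]))]
slot_floor [(array([260., 195.]), 0.87, array([ 0.534, -0.041])), (array([275., 218.]), 0.81, array([ 0.553, -0.2  ])), (array([280., 176.]), 0.69, array([0.645, 0.091])), (array([309., 302.]), 0.6, array([ 0.558, -0.598]))]
lid_hinge [(array([309., 300.]), 0.98, array([ 0.56 , -0.591])), (array([277., 217.]), 0.93, array([ 0.561, -0.197])), (array([266., 194.]), 0.85, array([ 0.556, -0.043]))]
lying_cuvette_a []
bottle [(array([308., 247.]), 0.85, array([ 0.622, -0.373]))]
beaker [(array([258., 250.]), 0.9, array([ 0.46 , -0.363]))]
tape [(array([214., 153.]), 0.44, array([0.393, 0.343]))]
stopper [(array([222., 196.]), 0.38, array([ 0.388, -0.025]))]
```

View pics/top0.png

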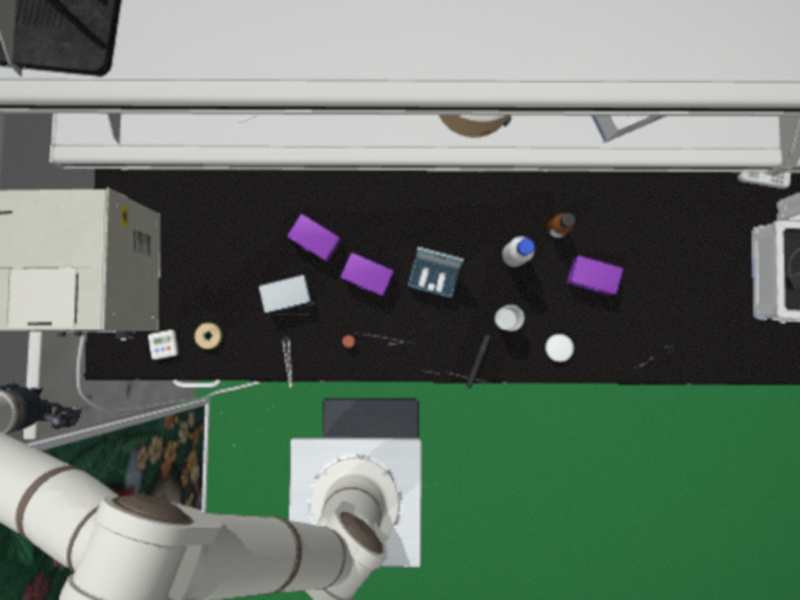

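View pics/side0.png

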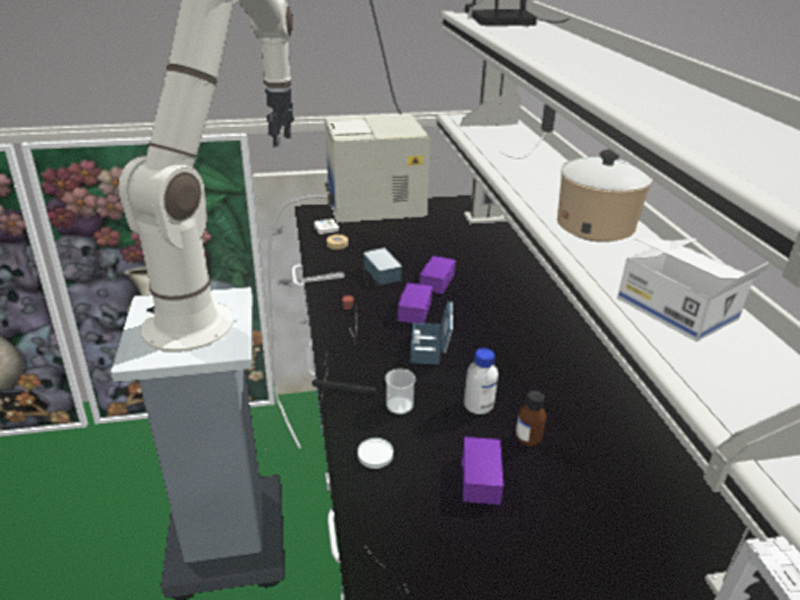

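Scene in the 800x600 top view: open box at (435,272), grey-blue with white cuvettes in it and its lid at the back, turned about -16°. Things it could be confused with are the shut box of its kind at (285,293) and the purple boxes at (315,237), (367,273) and (595,275). I choose the one at (435,272). The standing cuvette is the small white square at (432,287). I'll move above it and check with the wrist camera.

>>> {"method": "jog_arm", "body": {"slide": [[-0.026,-0.0295,0],[-0.026,-0.0295,0],[-0.026,-0.0295,0],[-0.026,-0.0295,0],[-0.026,-0.0295,0],[-0.026,-0.0295,0],[-0.026,-0.0295,0],[-0.026,-0.0295,0],[-0.026,-0.0295,0],[-0.026,-0.0295,0]], "dr": [[0,0,0],[0,0,0],[0,0,0],[0,0,0],[0,0,0],[0,0,0],[0,0,0],[0,0,0],[0,0,0],[0,0,0]], "jaw": [-1,-1,-1,-1,-1,-1,-1,-1,-1,-1]}}

```text
time_s: 2.03
eef_pos: [0.3829, 0.2152, 0.4051]
eef_rot: [0.659, 3.071, 0.001]
ft_force: [1.2, -0.1, -0.2]
grip_width: 0.0002
```

>>> {"method": "jog_arm", "body": {"slide": [[-0.026,-0.0295,0],[-0.026,-0.0295,0],[-0.026,-0.0295,0],[-0.026,-0.0295,0],[-0.026,-0.0295,0],[-0.026,-0.0295,0],[-0.026,-0.0295,0],[-0.026,-0.0295,0],[-0.026,-0.0295,0],[-0.026,-0.0295,0]], "dr": [[0,0,0],[0,0,0],[0,0,0],[0,0,0],[0,0,0],[0,0,0],[0,0,0],[0,0,0],[0,0,0],[0,0,0]], "jaw": [-1,-1,-1,-1,-1,-1,-1,-1,-1,-1]}}

```text
time_s: 2.87
eef_pos: [0.4991, -0.1605, 0.405]
eef_rot: [0.659, 3.071, -0.0]
ft_force: [0.2, 0.8, -0.3]
grip_width: 0.0002
```

Run:
```python
from h import *
np.set_printoptions(precision=3,suppress=True)
w=manip.get_image("wrist"); np.save("w.npy",w,allow_pickle=True)
cv2.imwrite("pics/w1.png",cv2.resize(w["frame"],(800,600),interpolation=cv2.INTER_CUBIC))
V=np.array(w["view"]);print(-V[:3,:3].T@V[:3,3],V[2,:3],w["K"][0],w["K"][1])
for t in("standing_mid","lid_hinge","slot_floor","open_box_lid","lying_cuvette_a"): print(t,[(np.round(b["xy"]),round(b["score"],2)) for b in manip.boxes_of(w,t)[:4]])
print(manip.get_obs()["eef_pos"],manip.get_obs()["eef_rot"],manip.get_obs()["q"])
```

```text
[ 0.427 -0.129  0.374] [ 0.283 -0.128 -0.95 ] [297.319   0.    254.691] [  0.    297.319 197.141]
standing_mid [(array([247., 203.]), 0.59)]
lid_hinge [(array([370., 170.]), 0.87), (array([ 53., 301.]), 0.86), (array([460., 193.]), 0.75), (array([256., 227.]), 0.63)]
slot_floor [(array([258., 225.]), 0.94), (array([ 55., 296.]), 0.89), (array([462., 191.]), 0.88), (array([266., 209.]), 0.62)]
open_box_lid [(array([465., 191.]), 0.86), (array([280., 256.]), 0.85), (array([ 51., 300.]), 0.77), (array([374., 170.]), 0.72)]
lying_cuvette_a [(array([235., 211.]), 0.83)]
[ 0.499 -0.157  0.405] [-0.657 -3.071 -0.001] [ 0.205  0.243  0.057  1.882 -0.017  1.018  1.42 ]
```

View pics/w1.png

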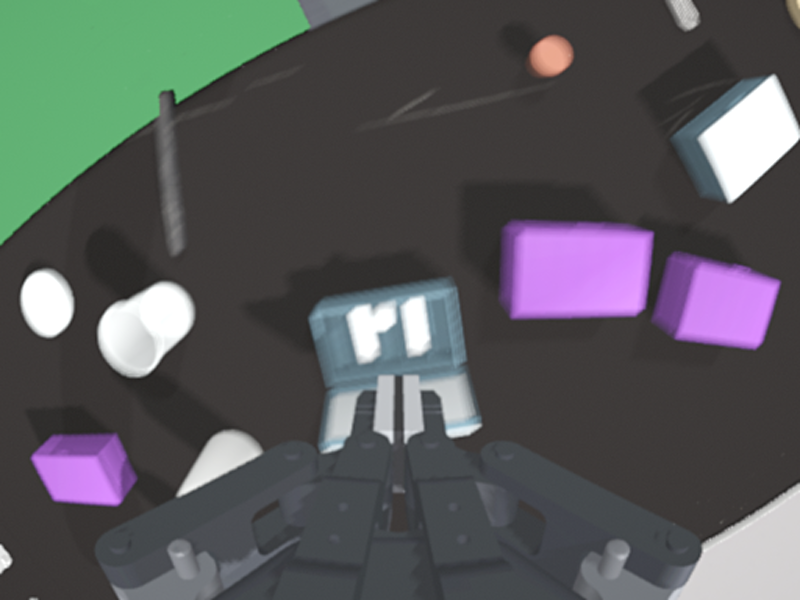

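Open box with the lid open towards the tips at (400,330); standing cuvette near (385,312), lying ones at (360,335) and (415,325). I'll rectify that onto the rim plane to measure yaw and centre.

```bash
cat >> h.py <<'E'
def fproj(w,X):
    V=np.array(w["view"]); X=np.asarray(X,float).reshape(-1,1,3)
    return cv2.fisheye.projectPoints(X,cv2.Rodrigues(V[:3,:3])[0],V[:3,3].reshape(3,1).copy(),np.array(w["K"],float),np.zeros(4))[0].reshape(-1,2)
def ortho(w,z,c,h,n=600):
    # up = +x world, left = +y world, half-size h
    v,u=np.mgrid[0:n,0:n]; X=np.dstack([c[0]+h-2*h*v/n,c[1]+h-2*h*u/n,np.full(u.shape,z)])
    m=fproj(w,X.reshape(-1,3)).reshape(n,n,2).astype(np.float32)
    im=cv2.remap(w["frame"],m[...,0],m[...,1],cv2.INTER_CUBIC)
    for k in range(0,n,100): im[k,:]=im[k,:]//2; im[:,k]=im[:,k]//2
    return im
E
python3 - <<'E'
from h import *
w=np.load("w.npy",allow_pickle=True).item()
cv2.imwrite("pics/o1.png",ortho(w,.034,(.56,-.19),.09))
E
```

```text
(no output)
```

View pics/o1.png

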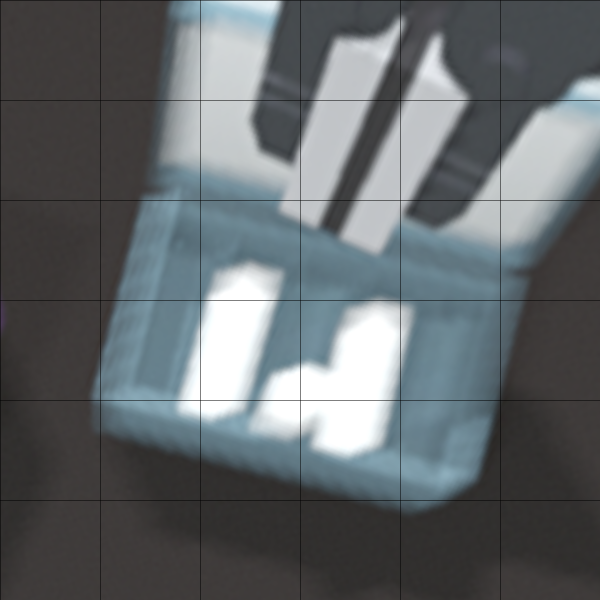

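Box centre ≈ (0.548, -0.193), yaw ≈ -13°; the cuvette is predicted at ortho (295,391), and I see it there. Next I align the tool with the box axes and descend in front of the cuvette.

>>> {"method": "jog_arm", "body": {"slide": [[0,0,0],[0,0,0],[-0.005,-0.0225,0],[0,0,0.03],[0,0,0.03],[0,0,0.03],[0,0,0.03],[0,0,0.03],[0,0,0.01],[0,0,0]], "dr": [[0,0,-5.6],[0,0,-5.6],[0,0,0],[0,0,0],[0,0,0],[0,0,0],[0,0,0],[0,0,0],[0,0,0],[0,0,0]], "jaw": [-1,-1,-1,-1,-1,-1,-1,-1,-1,-1]}}

```text
time_s: 4.0
eef_pos: [0.4974, -0.1796, 0.2424]
eef_rot: [-0.352, -3.116, -0.003]
ft_force: [0.1, 0.2, -0.2]
grip_width: 0.0002
```

Run:
```python
from h import *
w=manip.get_image("wrist"); np.save("w2.npy",w,allow_pickle=True)
o=manip.get_obs(); R=cv2.Rodrigues(np.array(o["eef_rot"]))[0]; print(o["eef_pos"],R)
for L in(.173,.186): print(L,fproj(w,o["eef_pos"]+R[:,2]*L)*1.5625)
# box model overlay
im=cv2.resize(w["frame"],(800,600),interpolation=cv2.INTER_CUBIC)
a=np.radians(-13);B=np.array([[np.cos(a),-np.sin(a),0],[np.sin(a),np.cos(a),0],[0,0,1]]);t=np.array([.548,-.193,0])
def poly(P,c): cv2.polylines(im,[np.int32(fproj(w,(B@np.array(P).T).T+t)*1.5625)],True,c,1)
poly([(-.034,-.055,.034),(.034,-.055,.034),(.034,.055,.034),(-.034,.055,.034)],(0,0,255))
poly([(-.027,-.0065,.049),(-.014,-.0065,.049),(-.014,.0065,.049),(-.027,.0065,.049)],(0,255,0))
cv2.imwrite("pics/w2.png",im)
```

```text
[ 0.49840561 -0.18034826  0.24424054] [[-9.74713973e-01  2.23444939e-01 -2.24275673e-03]
 [ 2.23442685e-01  9.74716316e-01  1.21272213e-03]
 [ 2.45702820e-03  6.80929620e-04 -9.99996750e-01]]
0.173 [[399.86385477 403.82932585]]
0.186 [[399.75192134 386.57200153]]
```

View pics/w2.png

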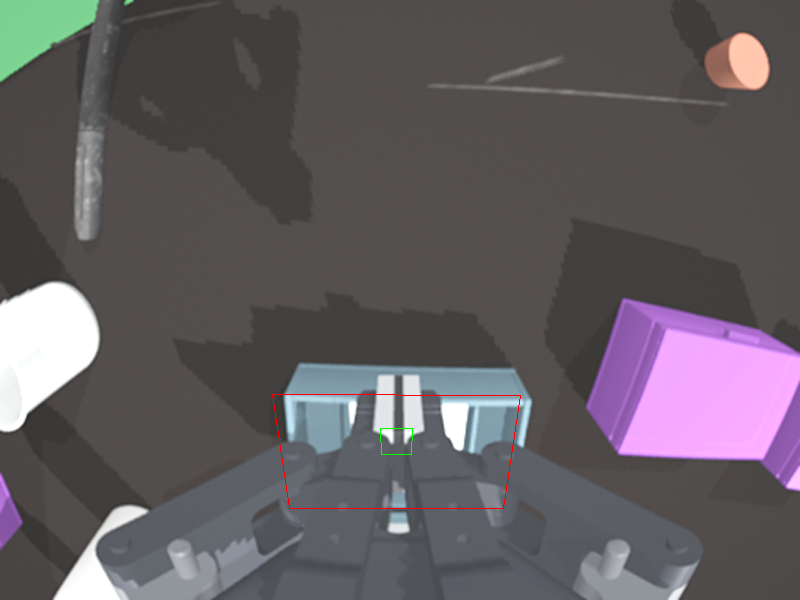

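The front rim is seen at (288..530, ~401) against the model's (272..521, 395), so the box is about 4.5 mm further in +y and 2 mm further in +x. The tip length of 173 mm agrees with the picture. I'll correct for this, go down and push.

>>> {"method": "jog_arm", "body": {"slide": [[0,0.0045,0],[0,0,0.015],[0,0,0.015],[-0.005,0,0],[-0.005,0,0],[-0.004,0,0],[-0.004,0,0],[-0.004,0,0],[-0.004,0,0],[-0.004,0,0]], "dr": [[0,0,0],[0,0,0],[0,0,0],[0,0,0],[0,0,0],[0,0,0],[0,0,0],[0,0,0],[0,0,0],[0,0,0]], "jaw": [-1,-1,-1,-1,-1,-1,-1,-1,-1,-1]}}

```text
time_s: 4.88
eef_pos: [0.5295, -0.1842, 0.2151]
eef_rot: [0.356, 3.121, -0.0]
ft_force: [0.2, -0.3, -0.6]
grip_width: -0.0001
```

>>> {"method": "jog_arm", "body": {"slide": [[-0.004,0,0],[-0.004,0,0],[-0.004,0,0],[0,0,0],[0,0,0]], "dr": [[0,0,0],[0,0,0],[0,0,0],[0,0,0],[0,0,0]], "jaw": [-1,-1,-1,-1,-1]}}

```text
time_s: 5.3
eef_pos: [0.5407, -0.1868, 0.2146]
eef_rot: [-0.356, -3.121, -0.0]
ft_force: [-0.2, -0.5, 0.4]
grip_width: -0.0002
```

Run:
```python
from h import *
o=manip.get_obs(); print(o["eef_pos"],o["ft_force"])
a=manip.get_image("wrist")["frame"][180:380,140:380]; s=manip.get_image("side")["frame"][180:240,240:312]
cv2.imwrite("pics/p3.png",np.hstack([cv2.resize(a,(480,400),interpolation=cv2.INTER_CUBIC),cv2.resize(s,(320,400),interpolation=cv2.INTER_CUBIC)]))
```

```text
[ 0.54068954 -0.18679153  0.21455685] [-0.2470505  -0.52314968  0.37212523]
```

View pics/p3.png

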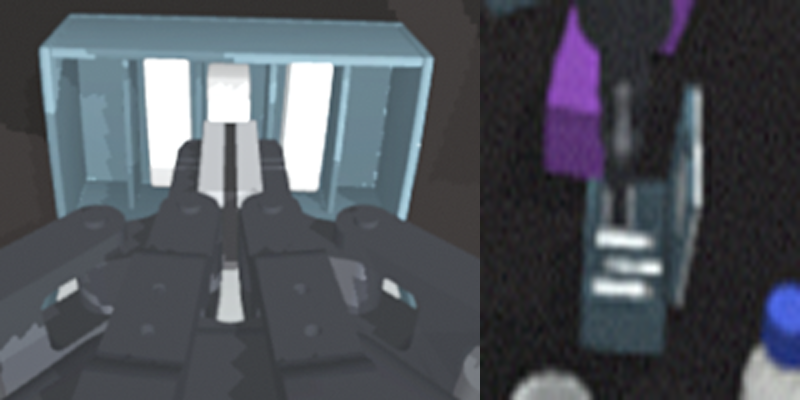

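The cuvette tipped over into the slot. I'll back off for a clear view to check that it lies flat.

>>> {"method": "jog_arm", "body": {"slide": [[0.01,0,-0.03],[0.03,0,-0.03],[0.03,0,-0.03],[0.02,0,-0.01],[0,0,0]], "dr": [[0,0,0],[0,0,0],[0,0,0],[0,0,0],[0,0,0]], "jaw": [-1,-1,-1,-1,-1]}}

```text
time_s: 5.82
eef_pos: [0.4509, -0.1665, 0.3158]
eef_rot: [0.358, 3.12, -0.0]
ft_force: [-0.4, 0.3, -0.1]
grip_width: -0.0004
```

Run:
```python
from h import *
o=manip.get_obs(); print(o["time_s"],o["eef_pos"])
w=manip.get_image("wrist"); np.save("w4.npy",w,allow_pickle=True)
a=w["frame"][190:290,180:340]
cv2.imwrite("pics/p4.png",cv2.resize(a,(800,500),interpolation=cv2.INTER_CUBIC))
s=manip.get_image("side"); cv2.imwrite("pics/s4.png",cv2.resize(s["frame"][195:245,250:310],(600,500),interpolation=cv2.INTER_CUBIC))
```

```text
5.8167 [ 0.45089947 -0.16646399  0.31583885]
```

View pics/p4.png

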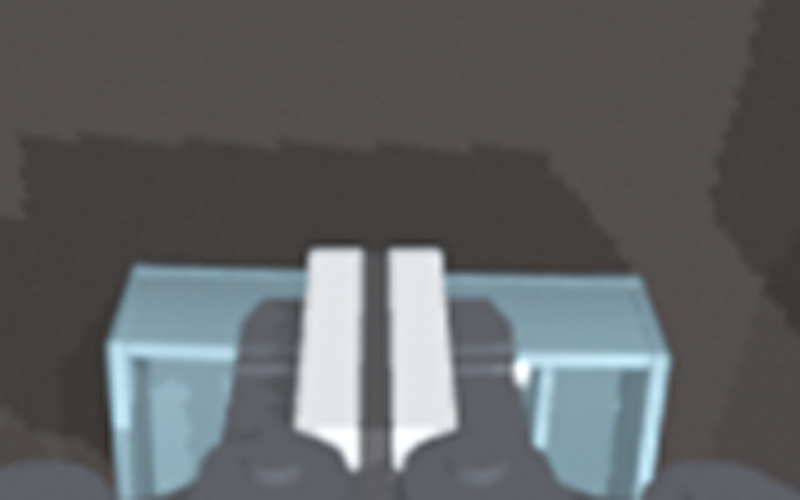

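Run:
```python
from h import *
T=manip.get_image("top");S=manip.get_image("side")
for a in [(300,165),(500,165),(300,150)]:
  for b in [(570,305),(680,450),(500,205)]:
    c1,d1=ray(T,np.array(a)/1.5625);c2,d2=ray(S,np.array(b)/1.5625)
    m1,m2=d1[0]/d1[2],d2[0]/d2[2]
    z=(c2[0]-c1[0]+m1*c1[2]-m2*c2[2])/(m1-m2); print(a,b,"x",c1[0]+m1*(z-c1[2]),"z",z)
```

```text
(300, 165) (570, 305) x 0.764561794379257 z 0.23871412605147238
(300, 165) (680, 450) x 0.7665324461904839 z 0.23228159655867794
(300, 165) (500, 205) x 0.7539643914243552 z 0.27330578078523843
(500, 165) (570, 305) x 0.7679437246474752 z 0.23454302787995437
(500, 165) (680, 450) x 0.7699459575817391 z 0.22804529060244377
(500, 165) (500, 205) x 0.757178945189246 z 0.26947737920987547
(300, 150) (570, 305) x 0.8200318364449635 z 0.17030024028670057
(300, 150) (680, 450) x 0.8225513256784462 z 0.1627598971601104
(300, 150) (500, 205) x 0.8065335086136627 z 0.210698120194494
```

View pics/s4.png

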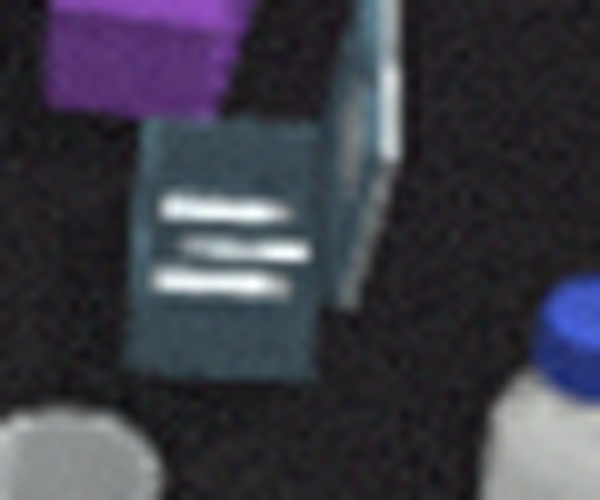

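Shelf edge is at x≈0.76, z≈0.24, so the gripper at x≤0.65 clears it. I'll go over the lid to behind it, where the wrist camera looks down into the box.

>>> {"method": "jog_arm", "body": {"slide": [[-0.0333,0,0],[-0.0333,0,0],[-0.0333,0,0],[-0.0333,0,0],[-0.0333,0,0],[-0.0333,0,0],[0,0,0]], "dr": [[0,0,0],[0,0,0],[0,0,0],[0,0,0],[0,0,0],[0,0,0],[0,0,0]], "jaw": [-1,-1,-1,-1,-1,-1,-1]}}

```text
time_s: 6.6
eef_pos: [0.654, -0.212, 0.3111]
eef_rot: [0.354, 3.119, 0.0]
ft_force: [0.0, 0.4, 0.6]
grip_width: 0.0001
```

Run:
```python
from h import *
o=manip.get_obs(); print(o["time_s"],o["eef_pos"])
w=manip.get_image("wrist"); np.save("w5.npy",w,allow_pickle=True)
o=manip.get_obs(); print(o["time_s"],o["eef_pos"])
cv2.imwrite("pics/p5.png",cv2.resize(w["frame"][40:240,110:390],(784,560),interpolation=cv2.INTER_CUBIC))
```

```text
6.6 [ 0.65397999 -0.21202872  0.31105468]
6.65 [ 0.65140961 -0.21165768  0.3107699 ]
```

View pics/p5.png

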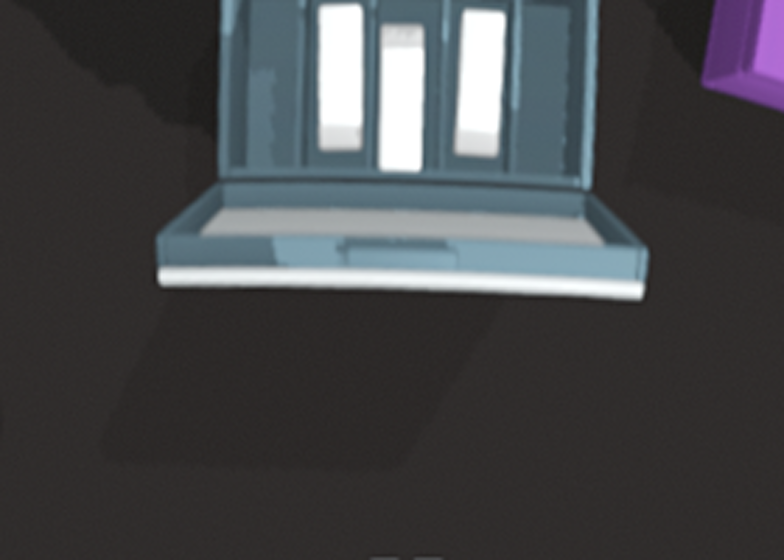

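The middle cuvette is not flat. Its front end face shows at (402,35) and its rear end is raised against the back wall (tilt ≈30°, jammed lengthwise). I'll press its rear end down with the fingertip, the tool tilted 14° so the gripper body clears the open lid.

>>> {"method": "jog_arm", "body": {"slide": [[0.0318,0,0],[0.0318,0,0],[0.0318,0,0],[0.0318,0,0],[0,0,0],[0,0,0],[0.0067,0,0.0268],[0.0067,0,0.0268],[0.0067,0,0.0268],[0,0,0]], "dr": [[0,0,0],[0,0,0],[0,0,0],[0,0,0],[0,-7,0],[0,-7,0],[0,0,0],[0,0,0],[0,0,0],[0,0,0]], "jaw": [-1,-1,-1,-1,-1,-1,-1,-1,-1,-1]}}

```text
time_s: 7.48
eef_pos: [0.521, -0.1819, 0.2251]
eef_rot: [0.33, 2.891, -0.037]
ft_force: [-0.5, 0.6, -1.2]
grip_width: 0.0
```

```bash
cat >> h.py <<'E'
def tip():
    o=manip.get_obs(); R=cv2.Rodrigues(np.array(o["eef_rot"]))[0]; p=np.array(o["eef_pos"])+R[:,2]*.173
    a=np.radians(-13); d=p-[.551,-.1886,0]; c,s=np.cos(a),np.sin(a)
    print("t",o["time_s"],"tip box xyz mm",np.round(1000*np.array([c*d[0]+s*d[1],-s*d[0]+c*d[1],d[2]]),1),"F",np.round(o["ft_force"],1),"toolz",np.round(R[:,2],3))
E
python3 -c "
from h import *
tip()"
```

```text
t 7.4833 tip box xyz mm [ 9.2 -0.1 56.8] F [-0.5  0.6 -1.2] toolz [ 0.225 -0.051 -0.973]
```

>>> {"method": "jog_arm", "body": {"slide": [[-0.0078,0,0.0019],[0.001,0,0.0039],[0.001,0,0.0039],[0.001,0,0.0039],[0.001,0,0.0039],[0.001,0,0.0039],[0.001,0,0.0039]], "dr": [[0,0,0],[0,0,0],[0,0,0],[0,0,0],[0,0,0],[0,0,0],[0,0,0]], "jaw": [-1,-1,-1,-1,-1,-1,-1]}}

```text
time_s: 8.07
eef_pos: [0.5323, -0.1848, 0.2066]
eef_rot: [0.329, 2.879, -0.04]
ft_force: [-0.0, -0.3, -0.3]
grip_width: -0.0001
```

```bash
python3 -c "
from h import *
tip()"
```

```text
t 8.0667 tip box xyz mm [22.8 -0.5 38.8] F [-0.  -0.3 -0.3] toolz [ 0.236 -0.055 -0.97 ]
```

>>> {"method": "jog_arm", "body": {"slide": [[0.0048,0,-0.0011],[0.001,0,0.0029],[0.001,0,0.0029],[0.001,0,0.0029],[0,0,0],[0,0,0]], "dr": [[0,0,0],[0,0,0],[0,0,0],[0,0,0],[0,0,0],[0,0,0]], "jaw": [-1,-1,-1,-1,-1,-1]}}

```text
time_s: 8.57
eef_pos: [0.5259, -0.1835, 0.1977]
eef_rot: [0.329, 2.881, -0.04]
ft_force: [-7.0, 1.5, 10.1]
grip_width: -0.0001
```

```bash
python3 -c "
from h import *
tip()"
```

```text
t 8.5667 tip box xyz mm [16.  -0.7 29.8] F [-7.   1.5 10.1] toolz [ 0.234 -0.054 -0.971]
```

>>> {"method": "jog_arm", "body": {"slide": [[0.002,0,0.002],[0.003,0,0.002],[0.003,0,0.001],[0.003,0,0.001],[0,0,0]], "dr": [[0,0,0],[0,0,0],[0,0,0],[0,0,0],[0,0,0]], "jaw": [-1,-1,-1,-1,-1]}}

```text
time_s: 8.98
eef_pos: [0.5169, -0.1813, 0.1882]
eef_rot: [0.329, 2.881, -0.04]
ft_force: [-0.0, 0.7, -0.1]
grip_width: -0.0001
```

```bash
python3 -c "
from h import *
tip()
w=manip.get_image('wrist'); s=manip.get_image('side')
cv2.imwrite('pics/p6.png',np.hstack([cv2.resize(w['frame'][100:300,140:380],(480,400),interpolation=2),cv2.resize(s['frame'][190:246,245:290],(320,400),interpolation=2)]))"
```

```text
t 8.9833 tip box xyz mm [ 6.7 -0.6 20.2] F [-0.   0.7 -0.1] toolz [ 0.234 -0.054 -0.971]
```

View pics/p6.png

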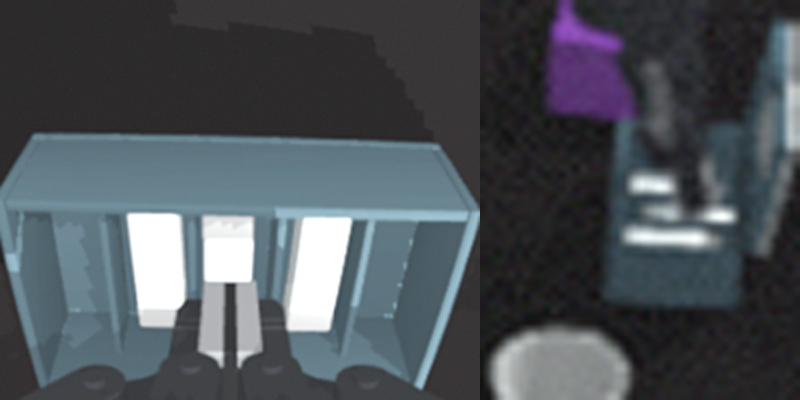

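The force dropped to zero and the cuvette slid to the front. I'll retreat and go behind the lid, checking it from there.

>>> {"method": "jog_arm", "body": {"slide": [[0,0,-0.0333],[0,0,-0.0333],[0,0,-0.0333],[0,0,-0.0333],[0,0,0],[0,0,0],[-0.0334,0,0],[-0.0334,0,0],[-0.0334,0,0],[-0.0334,0,0]], "dr": [[0,0,0],[0,0,0],[0,0,0],[0,0,0],[0,7,0],[0,7,0],[0,0,0],[0,0,0],[0,0,0],[0,0,0]], "jaw": [-1,-1,-1,-1,-1,-1,-1,-1,-1,-1]}}

```text
time_s: 9.92
eef_pos: [0.6181, -0.2046, 0.3183]
eef_rot: [0.356, 3.121, -0.0]
ft_force: [0.8, -0.7, 0.5]
grip_width: -0.0001
```

>>> {"method": "jog_arm", "body": {"slide": [[-0.0334,0,0],[0,0,0],[0,0,0]], "dr": [[0,0,0],[0,0,0],[0,0,0]], "jaw": [-1,-1,-1]}}

```text
time_s: 10.17
eef_pos: [0.6502, -0.2117, 0.317]
eef_rot: [-0.355, -3.121, -0.0]
ft_force: [-0.9, 0.4, -0.2]
grip_width: -0.0003
```

```bash
python3 -c "
from h import *
tip()
w=manip.get_image('wrist'); np.save('w7.npy',w,allow_pickle=True)
cv2.imwrite('pics/p7.png',cv2.resize(w['frame'][20:240,110:390],(784,616)[:2],interpolation=2)[:600])"
```

```text
t 10.1667 tip box xyz mm [101.8  -0.2 144. ] F [-0.9  0.4 -0.2] toolz [-0.  0. -1.]
```

View pics/p7.png

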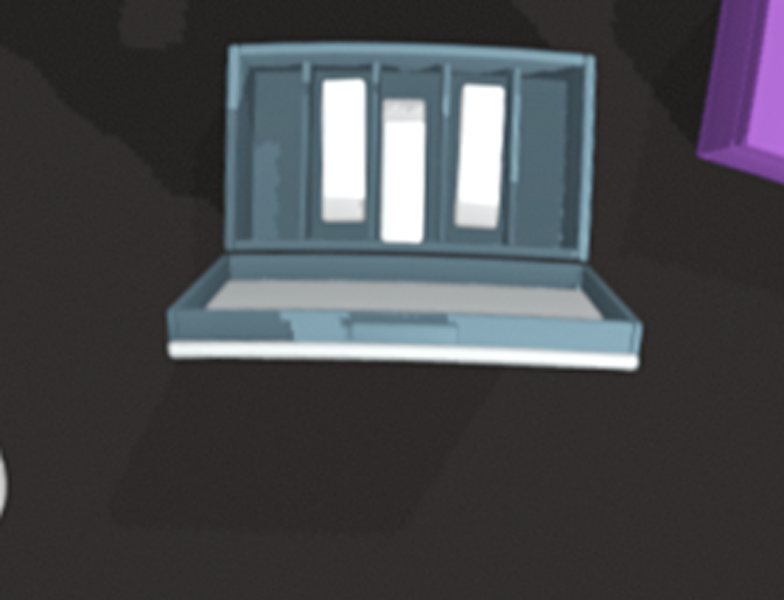

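The widths of the front and rear ends match those of the flat ones. I'll test flat against tilted numerically.

Run:
```python
from h import *
w=np.load("w7.npy",allow_pickle=True).item(); V=np.array(w["view"]);K=np.array(w["K"]);c=-V[:3,:3].T@V[:3,3]
a=np.radians(-13);B=np.array([[np.cos(a),-np.sin(a),0],[np.sin(a),np.cos(a),0],[0,0,1]]);t=np.array([.551,-.1886,0])
print("cam box",B.T@(c-t))
def bp(u,v,z):
    uv=np.array([[[u/2.8+110,v/2.8+20]]],float); q=cv2.fisheye.undistortPoints(uv,K,np.zeros(4))[0,0]
    d=V[:3,:3].T@[q[0],q[1],1]; return np.round(1000*(B.T@(c+d*(z-c[2])/d[2]-t)),1)
for n,P in dict(mid=[(383,98),(425,98),(380,243),(423,243)],A=[(323,79),(364,79),(322,198),(365,200),(322,220),(365,222)],B=[(463,84),(505,84),(458,205),(499,206)]).items():
    print(n,[list(bp(u,v,.016)[:2]) for u,v in P])
print("rim",[list(bp(u,v,.034)[:2]) for u,v in [(230,45),(594,57),(227,248),(587,258)]])
print("lid edge z=.097",bp(170,350,.097),bp(638,362,.097))
```

```text
cam box [ 0.02292165 -0.00131886  0.28628934]
mid [[np.float64(-21.7), np.float64(-8.6)], [np.float64(-21.7), np.float64(4.7)], [np.float64(25.8), np.float64(-9.6)], [np.float64(25.8), np.float64(4.2)]]
A [[np.float64(-28.4), np.float64(-27.7)], [np.float64(-28.1), np.float64(-14.6)], [np.float64(10.9), np.float64(-28.1)], [np.float64(11.8), np.float64(-14.3)], [np.float64(18.1), np.float64(-28.1)], [np.float64(19.0), np.float64(-14.4)]]
B [[np.float64(-26.5), np.float64(16.8)], [np.float64(-27.0), np.float64(30.2)], [np.float64(13.4), np.float64(15.3)], [np.float64(13.4), np.float64(28.4)]]
rim [[np.float64(-37.4), np.float64(-54.2)], [np.float64(-33.9), np.float64(55.3)], [np.float64(26.0), np.float64(-55.5)], [np.float64(29.0), np.float64(53.7)]]
lid edge z=.097 [ 48.6 -56.6  97. ] [51.4 53.2 97. ]
```

The middle cuvette measures 47.5 x 13.5 mm on the z = 16 mm plane, the same as the flat ones, so it lies flat. The earlier contact was the back rim: the box is about 2.5 mm nearer than I had it. I'll lower behind the lid and come up to it.

>>> {"method": "jog_arm", "body": {"slide": [[0,0,0.023],[0,0,0.023],[0,0,0.022],[0.0135,0,0],[0.0135,0,0],[0.009,0,0],[0,0,0]], "dr": [[0,0,0],[0,0,0],[0,0,0],[0,0,0],[0,0,0],[0,0,0],[0,0,0]], "jaw": [-1,-1,-1,-1,-1,-1,-1]}}

```text
time_s: 10.8
eef_pos: [0.6116, -0.2035, 0.2504]
eef_rot: [-0.357, -3.119, -0.0]
ft_force: [0.3, 0.8, 0.6]
grip_width: -0.0
```

```bash
python3 -c "
from h import *
tip()"
```

```text
t 10.8 tip box xyz mm [62.  -0.9 77.4] F [0.3 0.8 0.6] toolz [-0.002  0.    -1.   ]
```

>>> {"method": "jog_arm", "body": {"slide": [[0.005,0,0],[0.005,0,0],[0.005,0,0],[0.004,0,0],[0.004,0,0],[0.0063,0,0.0015],[0.0063,0,0.0015],[0,0,0]], "dr": [[0,0,0],[0,0,0],[0,0,0],[0,0,0],[0,0,0],[0,0,0],[0,0,0],[0,0,0]], "jaw": [-1,-1,-1,-1,-1,-1,-1,-1]}}

```text
time_s: 11.47
eef_pos: [0.5777, -0.1953, 0.2466]
eef_rot: [-0.356, -3.119, -0.001]
ft_force: [0.6, -0.2, -0.1]
grip_width: 0.0001
```

```bash
python3 -c "
from h import *
tip()
s=manip.get_image('side')
cv2.imwrite('pics/p8.png',cv2.resize(s['frame'][170:250,230:320],(630,560),interpolation=2))"
```

```text
t 11.4667 tip box xyz mm [27.2 -0.5 73.6] F [ 0.6 -0.2 -0.1] toolz [-0.002  0.001 -1.   ]
```

View pics/p8.png

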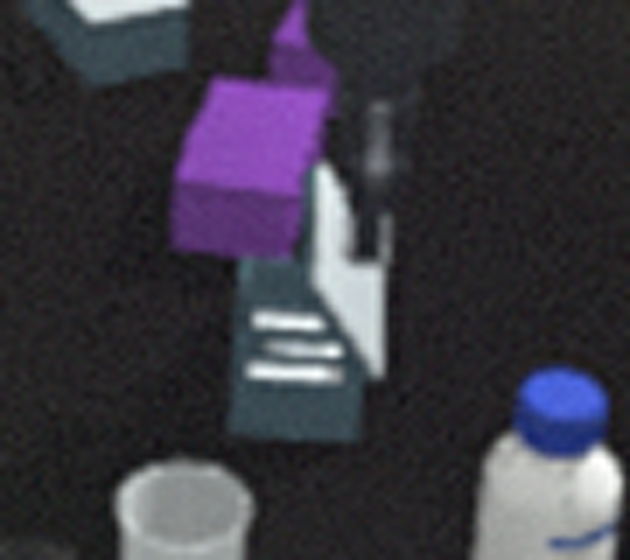

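The lid follows the finger, leaning forward at about 50-60°. I'll continue along the arc.

>>> {"method": "jog_arm", "body": {"slide": [[0.006,0,0.0028],[0.006,0,0.0028],[0.003,0,0.0033],[0.003,0,0.0033],[0.003,0,0.0033],[0.002,0,0.004],[0.002,0,0.004],[0.001,0,0.004],[0,0,0],[0,0,0]], "dr": [[0,0,0],[0,0,0],[0,0,0],[0,0,0],[0,0,0],[0,0,0],[0,0,0],[0,0,0],[0,0,0],[0,0,0]], "jaw": [-1,-1,-1,-1,-1,-1,-1,-1,-1,-1]}}

```text
time_s: 12.35
eef_pos: [0.5532, -0.1897, 0.2195]
eef_rot: [-0.356, -3.119, -0.001]
ft_force: [-3.8, 2.0, 6.8]
grip_width: -0.0001
```

```bash
python3 -c "
from h import *
tip()"
```

```text
t 12.35 tip box xyz mm [ 2.1 -0.5 46.5] F [-3.8  2.   6.8] toolz [-0.002  0.001 -1.   ]
```

>>> {"method": "jog_arm", "body": {"slide": [[0,0,-0.008],[0.01,0,0],[0.01,0,0],[0,0,0.004],[0,0,0.003],[0,0,0.002],[0,0,0.001],[0,0,0.001],[0,0,0]], "dr": [[0,0,0],[0,0,0],[0,0,0],[0,0,0],[0,0,0],[0,0,0],[0,0,0],[0,0,0],[0,0,0]], "jaw": [-1,-1,-1,-1,-1,-1,-1,-1,-1]}}

```text
time_s: 13.1
eef_pos: [0.5348, -0.1856, 0.2189]
eef_rot: [-0.357, -3.121, -0.0]
ft_force: [-11.1, 2.8, 25.9]
grip_width: -0.0
```

```bash
python3 -c "
from h import *
tip()"
```

```text
t 13.1 tip box xyz mm [-16.6  -0.7  45.9] F [-11.1   2.8  25.9] toolz [-0.001  0.    -1.   ]
```

The lid stops at 45.9 mm under 26 N, against 46 mm when shut. I'll retreat and look.

>>> {"method": "jog_arm", "body": {"slide": [[0,0,-0.005],[0,0,-0.02],[0,0,-0.035],[0,0,-0.035],[0,0,-0.035],[-0.03,0,0],[-0.03,0,0],[-0.03,0,0],[-0.02,0,0],[0,0,0]], "dr": [[0,0,0],[0,0,0],[0,0,0],[0,0,0],[0,0,0],[0,0,0],[0,0,0],[0,0,0],[0,0,0],[0,0,0]], "jaw": [-1,-1,-1,-1,-1,-1,-1,-1,-1,-1]}}

```text
time_s: 13.93
eef_pos: [0.6454, -0.2104, 0.3461]
eef_rot: [0.354, 3.118, -0.0]
ft_force: [0.3, -0.5, 0.2]
grip_width: 0.0003
```

```bash
python3 -c "
from h import *
tip()
w=manip.get_image('wrist'); s=manip.get_image('side')
cv2.imwrite('pics/p9.png',np.hstack([cv2.resize(w['frame'][30:250,110:370],(440,372),interpolation=2),cv2.resize(s['frame'][165:245,225:300],(350,372),interpolation=2)]))"
```

```text
t 13.9333 tip box xyz mm [ 97.5   0.  173.1] F [ 0.3 -0.5  0.2] toolz [ 0.003 -0.001 -1.   ]
```

No more viewing is allowed, so I'll check numerically. In the wrist image, the bright lid top back-projected at z = 46 mm should measure about 64-68 x 110 mm, with front and rear edges parallel.

Run:
```python
from h import *
a=np.radians(-13);B=np.array([[np.cos(a),-np.sin(a),0],[np.sin(a),np.cos(a),0],[0,0,1]]);t=np.array([.551,-.1886,0])
def quad(m,near):
    m=cv2.morphologyEx(m,cv2.MORPH_OPEN,np.ones((3,3),np.uint8))
    n,l,st,c=cv2.connectedComponentsWithStats(m); i=l[int(near[1]),int(near[0])]; print("label",i,st[i])
    k=max(cv2.findContours((l==i).astype(np.uint8),0,2)[0],key=cv2.contourArea); return cv2.boxPoints(cv2.minAreaRect(k))
w=manip.get_image("wrist");V=np.array(w["view"]);K=np.array(w["K"]);c=-V[:3,:3].T@V[:3,3]
n=600;o=ortho(w,.046,(.55,-.19),.09); g=o.min(2)
m=cv2.morphologyEx((g>130).astype(np.uint8),3,np.ones((5,5),np.uint8))
q=quad(m,((-.1+.1886)/.0003,(.64-.551)/.0003))
X=np.c_[.64-q[:,1]*.0003,-.1-q[:,0]*.0003,np.full(4,.046)]
print("lid top in box mm",np.round(1000*(X-t)@B,1)); print("sides",np.linalg.norm(np.diff(X[:3],axis=0),axis=1)*1000)
s=manip.get_image("side"); P=lambda x,y,z:proj(s,B@np.array([x,y,z])+t)
q=quad((s["frame"].min(2)>110).astype(np.uint8),P(0,0,.046)); print("side seen",np.round(q,1).tolist())
for th in(0,.1,.3):
  e=[P(.0325-.066*np.cos(th)+.011*np.sin(th),y,.035+.066*np.sin(th)+.011*np.cos(th)) for y in(-.055,.055)]+[P(.0325,y,.046) for y in(.055,-.055)]
  print(th,np.round(e,1).tolist())
```

```text
label 1 [   91   160   408   299 79497]
lid top in box mm [[-34.8  55.7  46. ]
 [ 30.2  53.8  46. ]
 [ 27.1 -56.9  46. ]
 [-37.9 -55.1  46. ]]
sides [ 65.0272759  110.79393676]
label 22 [263 204  19  19 346]
side seen [[263.0, 204.0], [281.0, 204.0], [281.0, 222.0], [263.0, 222.0]]
0 [[263.7, 221.4], [264.3, 203.7], [282.4, 204.3], [283.0, 222.2]]
0.1 [[264.2, 219.9], [264.8, 202.2], [282.4, 204.3], [283.0, 222.2]]
0.3 [[265.7, 217.0], [266.2, 199.4], [282.4, 204.3], [283.0, 222.2]]
```

The lid top measures 65 x 110.8 mm at z = 46, and the side view matches a lid angle of 0. I'll hand in.

```bash
python3 -c "
from station import manip
print(manip.hand_in())"
```

```text
the job is handed in; nothing more can be done
None
```

The box is shut and the job is handed in, at about 14 s of the 42 s allowed. I pushed the standing cuvette over towards the hinge with the shut fingertips. Then I swung the lid over from behind and pressed it down.

**Checks on the lid**
- It stopped at 45.9 mm under 26 N; the shut height is 46 mm.
- After I backed off, its top measured 65 x 110.8 mm on the 46 mm plane, and the side view fitted a lid angle of 0.
- The gripper then touched nothing, with about 0.5 N on the wrist.

**Checks on the cuvette**
- Before I closed the lid, it measured 47.5 x 13.5 mm on the plane of a lying cuvette's top face, the same as the two lying ones, so it lay flat.

**What disagreed or was not checked**
- **False alarm on tilt:** a grey end made me think the cuvette was tilted, so I pressed into the slot once. The fingertip met about 12 N, most likely the back rim, because the box was about 2.5 mm nearer than I had estimated. The push moved nothing noticeably.
- **Final look:** the picture limit ran out, so I checked the closed box only by numbers, not by eye.
- **Other objects:** I did not measure the things around the box again at the end. The arm only worked at and above the open box.

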